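Tighten the glue press in star order

ROBOT

A 6-joint arm with a two-finger parallel gripper is mounted at the origin on the work surface. World frame = base frame: x ahead of the robot, y to its left, z up, the work surface at z = 0. Lengths are in m, angles in rad, forces in N, time in s.
With the tool pointing down it reaches from about 0.275 to 0.75 m from the base axis. Payload 10.2 kg.
Tool frame: the origin (TCP) lies between the finger pads; the fingertips stand bot.finger_overhang ahead of it and the grasp point (between the pads) lies 8 mm behind it (bot.finger_overhang is the distance from the TCP to the fingertips, in m); z points along the fingers, y is the line along which they close (so a half turn about z gives the same grasp; the last joint's range is limited). The gripper opens to 88 mm and grips with 3 to 60 N. Pads are 18 mm wide; open, the fingers measure 123 mm over their backs; the gripper's body (75 mm by 187 mm) begins 45 mm behind the grasp point.
Start: joints at [-1.528, 0.313, 1.498, -0, 1.331, -0.223], TCP at [0.138, -0.507, 0.25] pointing down, gripper open.
Joint ranges: [-2.94, 2.94], [-0.97, 2.17], [0.19, 2.56], [-1.23, 4.37], [0.02, 3.11], [-2.88, 2.88]. Speed limits (rad/s): [2.39, 2.39, 3.01, 3.14, 3.14, 3.14].

INTERFACE

Orientations are given as a rotation vector (axis times angle).
In Python, from plant import telemetry, cams, bot, nets gives the robot as it stands. The module is installed in compiled form; this text tells all that it offers.
- The arm moves only by the tool send_rows, never from a script. Its argument "steps" is a list of rows, each an object of numbers: "ax", "ay", "az": the turn, a rotation vector about the tool's x, y, z in units of 10 degrees (1.0 is 10 degrees); "tx", "ty", "tz": the shift along the tool's x, y, z in units of 50 mm (1.0 is 50 mm); "hand": the finger opening in mm, from 0 to 88.1. A call has 1 to 20 rows; each row is the pose to reach, as a shift and turn from the pose commanded when the call began, along the tool's axes at that moment; what a row does not reach only later rows make up. A row lasts 1/8 s, in which the tool goes at most 62.5 mm and 10.7 degrees, less where a joint would pass 70% of its speed; a pose out of reach is approached as far as the arm can. A call with a gripper value outside its range is refused whole. The fingers move at their own pace and stop on an object; "newtons" is the grip in N (left out, the last holds). Time passes only in rows, so rows that repeat a pose let the fingers close. It gives the time, the measured TCP pose, the force, the opening and the grip force at its end, in the units of the state.
- telemetry.sense(): the state, without advancing time (a new reading comes with each control period).
- cams.grab_frame(name): name is "side" or "top" or "wrist"; returns the picture (480x640x3 uint8, red, green, blue); there is no depth.
- cams.camera_info(name): a dict with "intrinsics" (3x3 intrinsics, pixels), "T" (4x4, takes a point from camera to world coordinates). Camera axes: x right, y down, z forward; pixel columns grow to the right and rows downward; lengths in m; the calibration is good to about 2 mm. A picture is of the moment at which its call begins: read the wrist's pose just before it. camera_info takes no time and is no camera call; for the wrist camera it gives the pose at the moment of the call.
- bot.sign_off(): hands the job in; it is judged then, once.
Trained networks look in the newest picture that a camera, given by its name, has taken for a name from the list of things; names that differ only in an ending like _2 or _b are one class to them, and where a whole thing is asked for, a point or a joint stands for the part that bears it (a point fixed in the world has none). Each returns a list of dicts, best first, with "conf" (0 to 1); they miss things now and then, are a little off and sometimes report something else, mostly with a low value. They report only what shows in the picture. A call takes as long as a camera call.
- nets.masks_of(target, camera): "region" (480x640 bool, what is visible of it) and "rect" ([centre column, centre row, width, height] in pixels, round what is visible of it).
The state is a dict: "time_s": time; "qpos": joint angles; "dq": joint speeds; "effort": joint torques, N m; "ee_pos": TCP position; "tcp_rot": TCP orientation; "contact_force": force on the tool from outside, world axes, zero at the start; "ft_torque": the same for the moment, N m; "grip_width": finger opening in m; "grasp_force": force on a finger pad.
Only numpy, scipy, OpenCV 4.12 (cv2) and the standard library are available. Lean on these libraries where they do the work, as an engineer would, in place of code of your own. Each camera call takes 0.05 s, during which the arm holds its last target. There are 200 camera calls.

TASK

A glued lacquer panel lies in the clamp press: hand-tighten the four crank knobs clockwise in star order, in two passes, always going from a knob to the one diagonally opposite before the other two. In the first pass bring every knob just to snug against the pressing plate, about 13 N of push on its handle; only when all four are snug go round again and make every knob firm, about 18 N on the handle, never past 20 N. Then let go, leaving the plate and everything else on the bench where they are.

Things in the scene. Friction and masses are not known exactly. Their poses are not given: they have to be found in the camera images.
- press: clamp press fixed to the bench: plywood board 280 x 340 x 18 mm, on it a dark lacquered panel 210 x 190 x 30 mm, over that two aluminium bridge bars along y (34 x 260 mm) at x = -65 and +65 mm on steel posts, tops 98 mm above the bench. Origin: centre of the board's underside, on the bench; at yaw 0 x points away from the robot, y left, z up
- knob_a: steel crank knob on the near left screw (x -65, y +70 mm in the press frame), diagonally opposite knob_c; origin on its turning axis, 104 mm above the bench (it never rises or sinks). Flat arm along the knob's x, top 10 mm above the origin; at its end, 36 mm from the axis, a round black upright handle 14 mm thick, from 10 to 52 mm above the origin. Clockwise seen from above tightens
- knob_a_handle (a point): centre of knob_a's upright handle: on the handle's axis, 36 mm from the turning axis, 138 mm above the bench; axes as the knob's (x points outward along the arm, z up)
- knob_b: steel crank knob on the near right screw (x -65, y -70 mm in the press frame), diagonally opposite knob_d; shape and axes as knob_a. All knobs: while the screw below is off the plate the handle takes a slow sideways push of about 9.7 N (at 36 mm from the axis); then the sprung screw bites and the push rises by about 12 N per radian
- knob_b_handle (a point): centre of knob_b's upright handle: on the handle's axis, 36 mm from the turning axis, 138 mm above the bench; axes as the knob's (x points outward along the arm, z up)
- knob_c: steel crank knob on the far right screw (x +65, y -70 mm in the press frame), diagonally opposite knob_a; shape and axes as knob_a. All knobs: how far each screw stands off the plate at the start is different and hidden: it meets the plate after 0.15 to 0.6 rad of turning, which the knob's angle does not tell
- knob_c_handle (a point): centre of knob_c's upright handle: on the handle's axis, 36 mm from the turning axis, 138 mm above the bench; axes as the knob's (x points outward along the arm, z up)
- knob_d: steel crank knob on the far left screw (x +65, y +70 mm in the press frame), diagonally opposite knob_b; shape and axes as knob_a. All knobs: each stays where it is left, without springing back. The slow push P on the handle tells the screw's pressure: (P - 9.7 N) x 7.2, so about 20 to 24 N at 13 N and 52 to 60 N at 18 N
- knob_d_handle (a point): centre of knob_d's upright handle: on the handle's axis, 36 mm from the turning axis, 138 mm above the bench; axes as the knob's (x points outward along the arm, z up)
- caul: loose pressing plate of light wood, 200 x 180 x 15 mm, lying on the panel under the two bridges; the four screws press on it. Origin: centre of its underside, 48 mm above the bench
- glue_jar: small amber glue jar, 34 mm across, 45 mm high, standing on the press's base board beside the bridges; origin under its centre
- wedge: wooden wedge block 26 x 60 x 12 mm lying on the middle of the pressing plate between the bridges; origin under its centre
- lacquer_jar: lacquer jar, 68 mm across, 75 mm high, on the bench left of the press; origin under its centre
- brush: brush lying on the bench left of the press, origin under its middle
- dish: white dish 100 mm across, on the bench right of the press; origin under its centre
- tape: roll of tape lying flat, 90 mm across, 24 mm high, on the bench right of the press; origin under its centre

How it is judged:
On the way:
1. first pass done: all four screws are snug together, each pressing the plate with 6 to 38 N (10.6 to 15 N at the handle) (contact force between knob_a and caul between 6 and 38 N and contact force between knob_b and caul between 6 and 38 N and contact force between knob_c and caul between 6 and 38 N and contact force between knob_d and caul between 6 and 38 N), for 0.2 s.
At the end, for the whole second after the job is handed in: all four knobs are firm and at rest, each screw pressing the plate with 40 to 85 N (about 15.3 to 21 N at the handle), and the pressing plate is within 8 mm of where it lay (contact force between knob_a and caul between 40 and 85 N and contact force between knob_b and caul between 40 and 85 N and contact force between knob_c and caul between 40 and 85 N and contact force between knob_d and caul between 40 and 85 N and distance of caul from where it was at the start of the episode below 0.008 m and angular speed of each of knob_a, knob_b, knob_c, knob_d below 0.1 rad/s); the robot touches nothing.
It fails at once if a screw is over-tightened (presses with more than 95 N, about 23 N on the handle) (contact force between any of knob_a, knob_b, knob_c, knob_d and caul above 95 N).
It fails at once if a knob is made firm (over 40 N) while another is not yet snug (under 5 N) ((contact force between knob_a and caul above 40 N and contact force between any of knob_b, knob_c, knob_d and caul below 5 N) or (contact force between knob_b and caul above 40 N and contact force between any of knob_a, knob_c, knob_d and caul below 5 N) or (contact force between knob_c and caul above 40 N and contact force between any of knob_a, knob_b, knob_d and caul below 5 N) or (contact force between knob_d and caul above 40 N and contact force between any of knob_a, knob_b, knob_c and caul below 5 N)).
It fails at once if out of star order: two neighbouring knobs are snug (over 6 N) while the other two are still loose (under 3 N), or two neighbours are firm (over 40 N) while the other two are not (under 37 N) (((contact force between each of knob_a, knob_b and caul above 6 N and contact force between each of knob_c, knob_d and caul below 3 N) or (contact force between each of knob_b, knob_c and caul above 6 N and contact force between each of knob_a, knob_d and caul below 3 N) or (contact force between each of knob_c, knob_d and caul above 6 N and contact force between each of knob_a, knob_b and caul below 3 N) or (contact force between each of knob_d, knob_a and caul above 6 N and contact force between each of knob_b, knob_c and caul below 3 N)) or ((contact force between each of knob_a, knob_b and caul above 40 N and contact force between each of knob_c, knob_d and caul below 37 N) or (contact force between each of knob_b, knob_c and caul above 40 N and contact force between each of knob_a, knob_d and caul below 37 N) or (contact force between each of knob_c, knob_d and caul above 40 N and contact force between each of knob_a, knob_b and caul below 37 N) or (contact force between each of knob_d, knob_a and caul above 40 N and contact force between each of knob_b, knob_c and caul below 37 N))).
It fails at once if a bystander on the bench or press is moved over 25 mm, or the pressing plate over 8 mm (distance of any of glue_jar, wedge, lacquer_jar, brush, dish, tape from where it was at the start of the episode above 0.025 m or distance of caul from where it was at the start of the episode above 0.008 m).
It also fails if it takes over 72 s, if anything falls off the work surface, if the arm or the gripper's body presses on something with over 40 N, if the wrist force passes 120 N, or if a joint passes its speed limit or range.

## Working session

There is one attempt and no reset: what is moved stays moved. The work goes in short steps, Python scripts to look and compute and a tool call to move; the robot and the scene stay as the last step left them, time stands still between calls to the robot, and variables do not carry over. Pictures are saved under pics/ and viewed, at most 10 in all, crops included, and the job is handed in when it is done.

Besides the shell and the picture viewer there is one more tool, called after "Emit:" in YAML: its name, and indented under it one key for each argument. send_rows: Moves the arm, as the interface text tells. Its arguments: {"type":"object","properties":{"steps":{"type":"array","items":{"type":"object","properties":{"ax":{"type":"number"},"ay":{"type":"number"},"az":{"type":"number"},"tx":{"type":"number"},"ty":{"type":"number"},"tz":{"type":"number"},"hand":{"type":"number"}}}},"newtons":{"type":"number"}},"required":["steps"]}

```bash
mkdir -p pics
python3 - <<'E'
from plant import telemetry, cams, bot, nets
import cv2, numpy as np
s=telemetry.sense(); print({k:np.round(v,3) for k,v in s.items()}); print(bot.finger_overhang)
for c in ("top","side"):
    f=cams.grab_frame(c); cv2.imwrite(f"pics/{c}0.png",f[:,:,::-1])
    i=cams.camera_info(c); print(c,np.round(i["intrinsics"],1).tolist(),np.round(i["T"],3).tolist())
    for n in ("knob_a","knob_a_handle","press"):
        for d in nets.masks_of(n,c)[:6]: print(c,n,round(d["conf"],2),np.round(d["rect"],1))
print(telemetry.sense()["time_s"])
E
```

```text
{'time_s': np.float64(0.0), 'qpos': array([-1.528,  0.313,  1.498, -0.   ,  1.331, -0.223]), 'dq': array([-0.001,  0.001,  0.001,  0.002, -0.001,  0.001]), 'effort': array([ 1.0000e-03, -4.0221e+01, -2.5227e+01,  7.0000e-02,  3.5000e-02,
       -0.0000e+00]), 'ee_pos': array([ 0.138, -0.506,  0.249]), 'tcp_rot': array([-3.113, -0.416, -0.   ]), 'contact_force': array([-0.593,  0.443,  0.297]), 'ft_torque': array([0.037, 0.013, 0.004]), 'grasp_force': np.float64(0.0), 'grip_width': np.float64(0.088)}
0.011
top [[531.2, 0.0, 331.5], [0.0, 531.2, 249.3], [0.0, 0.0, 1.0]] [[-0.02, -0.987, 0.158, 0.343], [-1.0, 0.022, 0.013, -0.02], [-0.016, -0.158, -0.987, 1.514], [0.0, 0.0, 0.0, 1.0]]
top knob_a 0.77 [280.7 262.2  17.8  23.4]
top knob_a 0.77 [336.  278.5  15.4  24.3]
top knob_a 0.56 [284.1 220.3  21.9  14.7]
top knob_a 0.54 [345.1 226.1  22.7   9.2]
top knob_a_handle 0.53 [280.9 263.8  16.9  24.7]
top knob_a_handle 0.35 [315.2 251.3  74.7  79.1]
top press 0.58 [315.6 253.9 131.4 111.7]
side [[543.1, 0.0, 325.3], [0.0, 543.1, 245.3], [0.0, 0.0, 1.0]] [[-0.994, -0.047, 0.098, 0.425], [-0.107, 0.57, -0.815, 0.968], [-0.018, -0.821, -0.571, 0.814], [0.0, 0.0, 0.0, 1.0]]
side knob_a 0.88 [323.2 290.7  27.7  21.6]
side knob_a 0.7 [347.1 248.2  27.1  22.2]
side knob_a 0.59 [285.4 233.7  18.6  31. ]
side knob_a 0.57 [268.1 287.4  14.7  27.1]
side knob_a_handle 0.79 [321.5 291.9  26.7  24.6]
side knob_a_handle 0.19 [285.  236.   21.3  33.8]
side press 0.78 [301.1 306.8 161.9 136. ]
side press 0.74 [267.9 285.2  21.4  20.7]
side press 0.59 [286.9 237.8  19.4  30.9]
0.4
```

Run:
```python
import cv2
a=cv2.imread("pics/top0.png")[190:320,240:400]; b=cv2.imread("pics/side0.png")[210:350,215:385]
cv2.imwrite("pics/t1.png",cv2.resize(a,None,fx=5,fy=4.6,interpolation=2)) if 0 else cv2.imwrite("pics/t1.png",cv2.resize(a,None,fx=4.5,fy=4.5,interpolation=2))
cv2.imwrite("pics/s1.png",cv2.resize(b,None,fx=4.2,fy=4.2,interpolation=2))
```

```text
(no output)
```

View pics/t1.png

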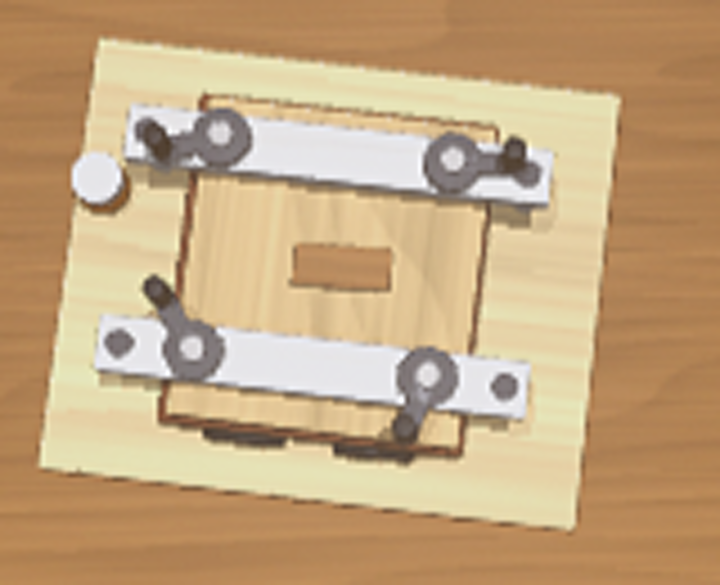

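View pics/s1.png

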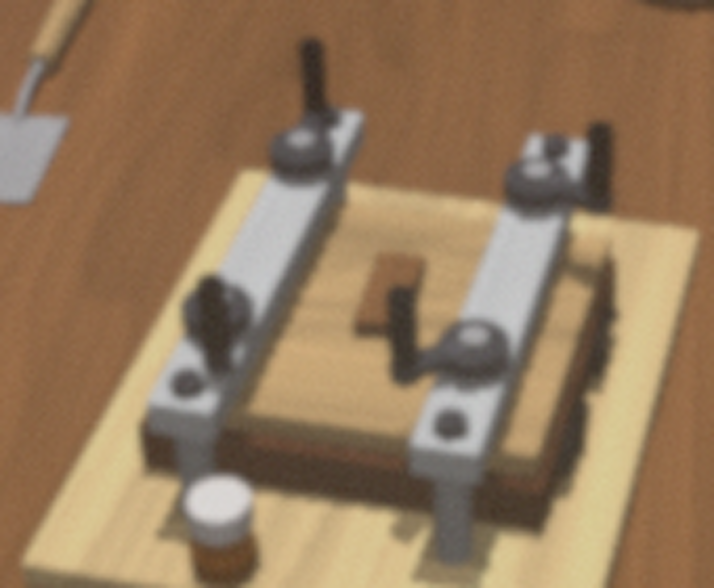

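```bash
cat > geo.py <<'E'
import numpy as np
from plant import cams
from scipy.optimize import least_squares
L=dict(a=(-.065,.07),b=(-.065,-.07),c=(.065,-.07),d=(.065,.07))
def proj(c,P):
    i=cams.camera_info(c); T=np.array(i["T"]); p=T[:3,:3].T@(P-T[:3,3]); q=np.array(i["intrinsics"])@p; return q[:2]/q[2]
E
python3 - <<'E'
from geo import *
top=lambda u,v:(240+u/4.5,190+v/4.5); side=lambda u,v:(215+u/4.2,210+v/4.2)
H={'top':dict(a=(193,350),b=(428,377),c=(453,160),d=(221,136)),'side':dict(a=(475,338),b=(537,172),c=(302,145),d=(213,300))}
# handle tops / bases (axis)
HT={'top':dict(a=(152,285),b=(404,430),c=(514,147),d=(150,128)),'side':dict(a=(402,293),b=(600,130),c=(312,46),d=(210,282))}
HB={'side':dict(a=(406,372),b=(598,203),c=(318,118),d=(218,368))}
def res(p,full=False):
    x,y,w,hz=p[:4]; R=np.array([[np.cos(w),-np.sin(w)],[np.sin(w),np.cos(w)]]); out=[]
    for k,n in enumerate("abcd"):
        h=np.array([x,y])+R@np.array(L[n]); hd=h+.036*np.array([np.cos(p[4+k]),np.sin(p[4+k])])
        for cam,f in (("top",top),("side",side)):
            o=p[8:10] if cam=="top" else p[10:12]
            out.append(("H"+n+cam,proj(cam,np.r_[h,hz])-f(*H[cam][n])+o))
            out.append(("T"+n+cam,proj(cam,np.r_[hd,.155])-f(*HT[cam][n])+o))
            if cam=="side": out.append(("B"+n,proj(cam,np.r_[hd,.116])-f(*HB[cam][n])+o))
        if full: print(n,np.round(h,4),np.round(hd,4),"ang",round(p[4+k],3))
    if full:
        for l,r in out: print(l,np.round(r,1),end=" ")
    return np.concatenate([r for _,r in out]+[p[8:12]*.5])
r=least_squares(res,[.43,.02,-.1,.115,1.0,3.3,-1.5,1.6]+[0]*4,loss="soft_l1")
res(r.x,True); print(np.round(r.x,3))
E
```

```text
Traceback (most recent call last):
  File "geo.py", line 6, in proj
    i=cams.camera_info(c); T=np.array(i["T"]); p=T[:3,:3].T@(P-T[:3,3]); q=np.array(i["intrinsics"])@p; return q[:2]/q[2]
ValueError: time passes only in moves, steps and waits
```

```bash
cat > geo.py <<'E'
import numpy as np, functools
from plant import cams
from scipy.optimize import least_squares
L=dict(a=(-.065,.07),b=(-.065,-.07),c=(.065,-.07),d=(.065,.07))
@functools.cache
def info(c):
    i=cams.camera_info(c); return np.array(i["T"]),np.array(i["intrinsics"])
def proj(c,P):
    T,K=info(c); p=T[:3,:3].T@(P-T[:3,3]); q=K@p; return q[:2]/q[2]
E
cat > fit.py <<'E'
from geo import *
top=lambda u,v:(240+u/4.5,190+v/4.5); side=lambda u,v:(215+u/4.2,210+v/4.2)
H={'top':dict(a=(193,350),b=(428,377),c=(453,160),d=(221,136)),'side':dict(a=(475,338),b=(537,172),c=(302,145),d=(213,300))}
HT={'top':dict(a=(152,285),b=(404,430),c=(514,147),d=(150,128)),'side':dict(a=(402,293),b=(600,130),c=(312,46),d=(210,282))}
HB={'side':dict(a=(406,372),b=(598,203),c=(318,118),d=(218,368))}
def res(p,full=False):
    x,y,w,hz=p[:4]; R=np.array([[np.cos(w),-np.sin(w)],[np.sin(w),np.cos(w)]]); out=[]
    for k,n in enumerate("abcd"):
        h=np.array([x,y])+R@np.array(L[n]); hd=h+.036*np.array([np.cos(p[4+k]),np.sin(p[4+k])])
        for cam,f in (("top",top),("side",side)):
            o=p[8:10] if cam=="top" else p[10:12]
            out.append(("H"+n+cam,proj(cam,np.r_[h,hz])-f(*H[cam][n])+o))
            out.append(("T"+n+cam,proj(cam,np.r_[hd,.155])-f(*HT[cam][n])+o))
            if cam=="side": out.append(("B"+n,proj(cam,np.r_[hd,.116])-f(*HB[cam][n])+o))
        if full: print(n,np.round(h,4),np.round(hd,4),"ang",round(p[4+k],3))
    if full:
        for l,r in out: print(l,np.round(r,1),end=" ")
    return np.concatenate([r for _,r in out]+[p[8:12]*.5])
r=least_squares(res,[.43,.02,-.1,.115,1.0,3.3,-1.5,1.6]+[0]*4,loss="soft_l1")
res(r.x,True); print(np.round(r.x,3))
E
python3 fit.py
```

```text
a [0.5215 0.1307] [0.5527 0.1487] ang 0.521
b [ 0.5025 -0.008 ] [0.4693 0.0059] ang 2.746
c [ 0.6313 -0.0256] [ 0.6293 -0.0616] ang -1.626
d [0.6503 0.1131] [0.6439 0.1485] ang 1.751
Hatop [-0.4 -0.3] Tatop [0.2 0.6] Haside [-0.1  0.2] Taside [0.1 1.5] Ba [-0.2 -1.9] Hbtop [-0.1 -0.3] Tbtop [-0.1 -0.7] Hbside [0.2 0.2] Tbside [0.1 1. ] Bb [ 0.3 -1.6] Hctop [-0.1 -0.1] Tctop [0.1 0.5] Hcside [-0.1 -0.6] Tcside [0.1 1.1] Bc [-0.4 -1.8] Hdtop [-0.3 -0.5] Tdtop [0.7 1.1] Hdside [0.8 0.3] Tdside [-0.2  1.6] Bd [-0.5 -3.5] [ 0.576  0.053 -0.136  0.119  0.521  2.746 -1.626  1.751  0.603  0.404
 -0.385  1.246]
```

```bash
cat > to.py <<'E'
import sys,numpy as np
from plant import telemetry
from scipy.spatial.transform import Rotation as Ro
s=telemetry.sense(); R=Ro.from_rotvec(s["tcp_rot"]); p=s["ee_pos"]
M=R.as_matrix(); psi=np.arctan2(M[1,0],M[0,0])
f=np.array(s["contact_force"])
print("t",round(float(s["time_s"]),2),"p",np.round(p,4),"psi",round(psi,3),"Ftool",np.round(M.T@f,2),"w",round(float(s["grip_width"]),4))
for a in sys.argv[1:]:
    x,y,z,ps=map(float,a.split(","))
    Rt=Ro.from_euler("z",ps)*Ro.from_rotvec([np.pi,0,0])
    d=M.T@(np.array([x,y,z])-p)/.05; w=np.degrees((R.inv()*Rt).as_rotvec())/10
    print("t",np.round(d,3),"a",np.round(w,3))
E
python3 to.py .5527,.1487,.21,.521 .5527,.1487,.135,.521
```

```text
t 0.4 p [ 0.1379 -0.5066  0.2497] psi 0.266 Ftool [ 0.18  0.   -1.28] w 0.0882
t [ 11.447 -10.466   0.795] a [-1.000e-03 -0.000e+00 -1.462e+00]
t [ 11.447 -10.465   2.295] a [-1.000e-03 -0.000e+00 -1.462e+00]
```

Emit:
send_rows:
  newtons: 60
  steps:
    - {"tx": 11.45, "ty": -10.47, "tz": 0.8, "az": -1.46, "hand": 36}
    - {"tx": 11.45, "ty": -10.47, "tz": 0.8, "az": -1.46, "hand": 36}
    - {"tx": 11.45, "ty": -10.47, "tz": 0.8, "az": -1.46, "hand": 36}
    - {"tx": 11.45, "ty": -10.47, "tz": 0.8, "az": -1.46, "hand": 36}
    - {"tx": 11.45, "ty": -10.47, "tz": 0.8, "az": -1.46, "hand": 36}
    - {"tx": 11.45, "ty": -10.47, "tz": 0.8, "az": -1.46, "hand": 36}
    - {"tx": 11.45, "ty": -10.47, "tz": 0.8, "az": -1.46, "hand": 36}
    - {"tx": 11.45, "ty": -10.47, "tz": 0.8, "az": -1.46, "hand": 36}
    - {"tx": 11.45, "ty": -10.47, "tz": 0.8, "az": -1.46, "hand": 36}
    - {"tx": 11.45, "ty": -10.47, "tz": 0.8, "az": -1.46, "hand": 36}
    - {"tx": 11.45, "ty": -10.47, "tz": 0.8, "az": -1.46, "hand": 36}
    - {"tx": 11.45, "ty": -10.47, "tz": 0.8, "az": -1.46, "hand": 36}
    - {"tx": 11.45, "ty": -10.47, "tz": 0.8, "az": -1.46, "hand": 36}
    - {"tx": 11.45, "ty": -10.47, "tz": 0.8, "az": -1.46, "hand": 36}
    - {"tx": 11.45, "ty": -10.47, "tz": 0.8, "az": -1.46, "hand": 36}
    - {"tx": 11.45, "ty": -10.47, "tz": 0.8, "az": -1.46, "hand": 36}

```text
invalid input at $.steps[0]: expected keys ax, ay, az, tx, ty, tz, hand
```

```bash
python3 to.py .5527,.1487,.135,.521
python3 - <<'E'
from geo import *
import cv2
f=cams.grab_frame("wrist"); f=f[:,:,::-1].copy()
for n,P in (("ha",(.5527,.1487)),("A",(.5215,.1307)),("hd",(.6439,.1485)),("hb",(.4693,.0059))):
    for z in (.115,.156):
        u=proj("wrist",np.r_[P,z]); print(n,z,np.round(u))
        cv2.drawMarker(f,tuple(int(v) for v in u),(0,255,0),0,14,1)
cv2.imwrite("pics/w1.png",f)
E
```

```text
t 0.4 p [ 0.1379 -0.5066  0.2497] psi 0.266 Ftool [ 0.18  0.   -1.28] w 0.0882
t [ 11.447 -10.465   2.295] a [-1.000e-03 -0.000e+00 -1.462e+00]
ha 0.115 [-1196. -1374.]
ha 0.156 [-1902. -2078.]
A 0.115 [-1064. -1170.]
A 0.156 [-1644. -1718.]
hd 0.115 [-1471. -2063.]
hd 0.156 [-2636. -3494.]
hb 0.115 [-620. -784.]
hb 0.156 [ -938. -1095.]
```

View pics/w1.png

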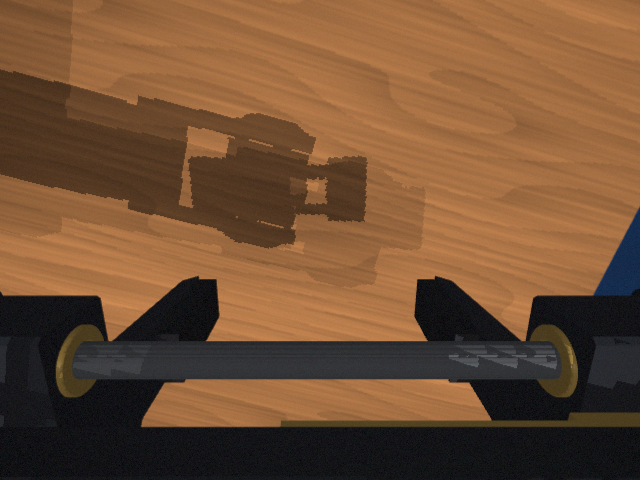

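The arm didn't move, because every row needs all the keys. The wrist view shows only bare bench and the open fingers (about columns 200 and 430, row 300).

Emit:
send_rows:
  newtons: 60
  steps:
    - {"ax": 0, "ay": 0, "az": -1.46, "tx": 11.45, "ty": -10.47, "tz": 0.8, "hand": 36}
    - {"ax": 0, "ay": 0, "az": -1.46, "tx": 11.45, "ty": -10.47, "tz": 0.8, "hand": 36}
    - {"ax": 0, "ay": 0, "az": -1.46, "tx": 11.45, "ty": -10.47, "tz": 0.8, "hand": 36}
    - {"ax": 0, "ay": 0, "az": -1.46, "tx": 11.45, "ty": -10.47, "tz": 0.8, "hand": 36}
    - {"ax": 0, "ay": 0, "az": -1.46, "tx": 11.45, "ty": -10.47, "tz": 0.8, "hand": 36}
    - {"ax": 0, "ay": 0, "az": -1.46, "tx": 11.45, "ty": -10.47, "tz": 0.8, "hand": 36}
    - {"ax": 0, "ay": 0, "az": -1.46, "tx": 11.45, "ty": -10.47, "tz": 0.8, "hand": 36}
    - {"ax": 0, "ay": 0, "az": -1.46, "tx": 11.45, "ty": -10.47, "tz": 0.8, "hand": 36}
    - {"ax": 0, "ay": 0, "az": -1.46, "tx": 11.45, "ty": -10.47, "tz": 0.8, "hand": 36}
    - {"ax": 0, "ay": 0, "az": -1.46, "tx": 11.45, "ty": -10.47, "tz": 0.8, "hand": 36}
    - {"ax": 0, "ay": 0, "az": -1.46, "tx": 11.45, "ty": -10.47, "tz": 0.8, "hand": 36}
    - {"ax": 0, "ay": 0, "az": -1.46, "tx": 11.45, "ty": -10.47, "tz": 0.8, "hand": 36}
    - {"ax": 0, "ay": 0, "az": -1.46, "tx": 11.45, "ty": -10.47, "tz": 0.8, "hand": 36}
    - {"ax": 0, "ay": 0, "az": -1.46, "tx": 11.45, "ty": -10.47, "tz": 0.8, "hand": 36}
    - {"ax": 0, "ay": 0, "az": -1.46, "tx": 11.45, "ty": -10.47, "tz": 0.8, "hand": 36}
    - {"ax": 0, "ay": 0, "az": -1.46, "tx": 11.45, "ty": -10.47, "tz": 0.8, "hand": 36}

```text
time_s: 2.45
ee_pos: [0.5526, 0.1479, 0.2101]
tcp_rot: [3.036, 0.807, 0.0]
contact_force: [-0.5, 0.0, -0.0]
grip_width: 0.0359
grasp_force: 0.0
```

```bash
python3 to.py .5527,.1487,.135,.521
python3 - <<'E'
from geo import *
import cv2
f=cams.grab_frame("wrist"); f=f[:,:,::-1].copy()
for n,P in (("ha",(.5527,.1487)),("A",(.5215,.1307)),("hd",(.6439,.1485)),("hb",(.4693,.0059))):
    for z in (.115,.156):
        u=proj("wrist",np.r_[P,z]); print(n,z,np.round(u))
        cv2.drawMarker(f,tuple(int(v) for v in u),(0,255,0),0,14,1)
cv2.imwrite("pics/w2.png",f)
E
```

```text
t 2.45 p [0.5526 0.1479 0.2101] psi 0.519 Ftool [-0.41 -0.25  0.02] w 0.0359
t [ 0.01  -0.012  1.501] a [ 0.001 -0.001 -0.01 ]
ha 0.115 [315. 243.]
ha 0.156 [315. 264.]
A 0.115 [316. 292.]
A 0.156 [316. 322.]
hd 0.115 [390. 119.]
hd 0.156 [406. 116.]
hb 0.115 [422. 419.]
hb 0.156 [439. 466.]
```

View pics/w2.png

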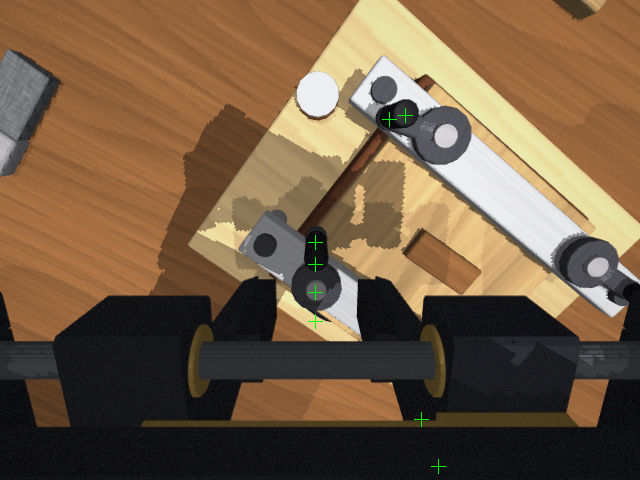

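Emit:
send_rows:
  newtons: 60
  steps:
    - {"ax": 0, "ay": 0, "az": 0, "tx": 0, "ty": 0, "tz": 1, "hand": 36}
    - {"ax": 0, "ay": 0, "az": 0, "tx": 0, "ty": 0, "tz": 1.5, "hand": 36}
    - {"ax": 0, "ay": 0, "az": 0, "tx": 0, "ty": 0, "tz": 1.5, "hand": 17}
    - {"ax": 0, "ay": 0, "az": 0, "tx": 0, "ty": 0, "tz": 1.5, "hand": 17}
    - {"ax": 0, "ay": 0, "az": 0.286, "tx": -0.001, "ty": 0.036, "tz": 1.5, "hand": 17}
    - {"ax": 0, "ay": 0, "az": 0.573, "tx": -0.004, "ty": 0.072, "tz": 1.5, "hand": 17}
    - {"ax": 0, "ay": 0, "az": 0.859, "tx": -0.008, "ty": 0.108, "tz": 1.5, "hand": 17}
    - {"ax": 0, "ay": 0, "az": 1.146, "tx": -0.014, "ty": 0.143, "tz": 1.5, "hand": 17}
    - {"ax": 0, "ay": 0, "az": 1.432, "tx": -0.022, "ty": 0.178, "tz": 1.5, "hand": 17}
    - {"ax": 0, "ay": 0, "az": 1.719, "tx": -0.032, "ty": 0.213, "tz": 1.5, "hand": 17}

```text
time_s: 3.75
ee_pos: [0.5565, 0.1404, 0.1364]
tcp_rot: [-3.12, -0.343, -0.002]
contact_force: [-3.4, 9.0, 1.7]
grip_width: 0.017
grasp_force: 4.7
```

```bash
python3 to.py
```

```text
t 3.75 p [0.5565 0.1404 0.1364] psi 0.219 Ftool [-1.39 -9.5  -1.68] w 0.017
```

Emit:
send_rows:
  steps:
    - {"ax": 0, "ay": 0, "az": 0.286, "tx": -0.001, "ty": 0.036, "tz": 0, "hand": 17}
    - {"ax": 0, "ay": 0, "az": 0.573, "tx": -0.004, "ty": 0.072, "tz": 0, "hand": 17}
    - {"ax": 0, "ay": 0, "az": 0.859, "tx": -0.008, "ty": 0.108, "tz": 0, "hand": 17}
    - {"ax": 0, "ay": 0, "az": 1.146, "tx": -0.014, "ty": 0.143, "tz": 0, "hand": 17}

```text
time_s: 4.25
ee_pos: [0.5576, 0.1335, 0.1364]
tcp_rot: [-3.138, -0.03, -0.003]
contact_force: [-2.4, 11.2, 0.8]
grip_width: 0.0169
grasp_force: 5.4
```

```bash
python3 to.py
```

```text
t 4.25 p [0.5576 0.1335 0.1364] psi 0.019 Ftool [ -2.17 -11.25  -0.74] w 0.0169
```

Emit:
send_rows:
  steps:
    - {"ax": 0, "ay": 0, "az": 0.286, "tx": -0.001, "ty": 0.036, "tz": 0, "hand": 17}
    - {"ax": 0, "ay": 0, "az": 0.573, "tx": -0.004, "ty": 0.072, "tz": 0, "hand": 17}
    - {"ax": 0, "ay": 0, "az": 0.859, "tx": -0.008, "ty": 0.108, "tz": 0, "hand": 17}

```text
time_s: 4.62
ee_pos: [0.5576, 0.1283, 0.1365]
tcp_rot: [-3.131, 0.205, -0.004]
contact_force: [-0.3, 12.3, -0.6]
grip_width: 0.0173
grasp_force: 6.1
```

```bash
python3 to.py
```

```text
t 4.62 p [0.5576 0.1283 0.1365] psi -0.131 Ftool [ -1.9  -12.16   0.64] w 0.0173
```

Emit:
send_rows:
  steps:
    - {"ax": 0, "ay": 0, "az": 0.34, "tx": -0.001, "ty": 0.043, "tz": 0, "hand": 17}
    - {"ax": 0, "ay": 0, "az": 0.34, "tx": -0.001, "ty": -0.02, "tz": 0, "hand": 36}
    - {"ax": 0, "ay": 0, "az": 0.34, "tx": -0.001, "ty": -0.02, "tz": -1, "hand": 36}
    - {"ax": 0, "ay": 0, "az": 0, "tx": 0.3, "ty": 0.5, "tz": -1.4, "hand": 36}
    - {"ax": 0, "ay": 0, "az": -9.44, "tx": 1.92, "ty": 3.53, "tz": -1.4, "hand": 36}
    - {"ax": 0, "ay": 0, "az": -9.44, "tx": 1.92, "ty": 3.53, "tz": -1.4, "hand": 36}
    - {"ax": 0, "ay": 0, "az": -9.44, "tx": 1.92, "ty": 3.53, "tz": -1.4, "hand": 36}
    - {"ax": 0, "ay": 0, "az": -9.44, "tx": 1.92, "ty": 3.53, "tz": -1.4, "hand": 36}
    - {"ax": 0, "ay": 0, "az": -9.44, "tx": 1.92, "ty": 3.53, "tz": -1.4, "hand": 36}
    - {"ax": 0, "ay": 0, "az": -9.44, "tx": 1.92, "ty": 3.53, "tz": -1.4, "hand": 36}
    - {"ax": 0, "ay": 0, "az": -9.44, "tx": 1.92, "ty": 3.53, "tz": -1.4, "hand": 36}
    - {"ax": 0, "ay": 0, "az": -9.44, "tx": 1.92, "ty": 3.53, "tz": -1.4, "hand": 36}
    - {"ax": 0, "ay": 0, "az": -9.44, "tx": 1.92, "ty": 3.53, "tz": -1.4, "hand": 36}
    - {"ax": 0, "ay": 0, "az": -9.44, "tx": 1.92, "ty": 3.53, "tz": -1.4, "hand": 36}

```text
time_s: 6.38
ee_pos: [0.6299, -0.0613, 0.2058]
tcp_rot: [2.279, 2.16, 0.001]
contact_force: [-0.8, -0.1, -0.2]
grip_width: 0.0364
grasp_force: 0.0
```

```bash
python3 to.py .6293,-.0616,.135,1.516
python3 - <<'E'
from geo import *
import cv2
f=cams.grab_frame("wrist"); f=f[:,:,::-1].copy()
for n,P in (("hc",(.6293,-.0616)),("hd",(.6439,.1485)),("hb",(.4693,.0059)),("a",(.5215+.036*np.cos(-.08),.1307+.036*np.sin(-.08)))):
    for z in (.115,.156):
        u=proj("wrist",np.r_[P,z]); print(n,z,np.round(u))
        cv2.drawMarker(f,tuple(int(v) for v in u),(0,255,0),0,14,1)
cv2.imwrite("pics/w3.png",f)
E
```

```text
t 6.38 p [ 0.6299 -0.0613  0.2058] psi 1.517 Ftool [-0.12 -0.82  0.17] w 0.0364
t [-0.006 -0.014  1.415] a [0.009 0.003 0.006]
hc 0.115 [315. 246.]
hc 0.156 [314. 268.]
hd 0.115 [ 320. -157.]
hd 0.156 [ 321. -240.]
hb 0.115 [ 48. 155.]
hb 0.156 [-11. 159.]
a 0.115 [155. -96.]
a 0.156 [ 112. -158.]
```

View pics/w3.png

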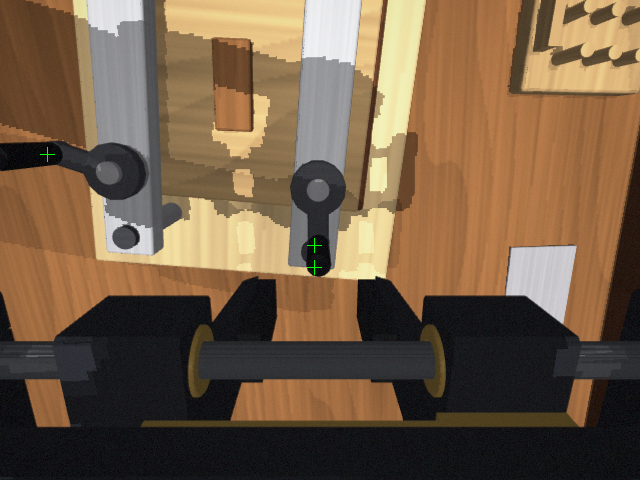

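Emit:
send_rows:
  steps:
    - {"ax": 0, "ay": 0, "az": 0, "tx": 0, "ty": -0.01, "tz": 1, "hand": 36}
    - {"ax": 0, "ay": 0, "az": 0, "tx": 0, "ty": -0.01, "tz": 1.41, "hand": 36}
    - {"ax": 0, "ay": 0, "az": 0, "tx": 0, "ty": -0.01, "tz": 1.41, "hand": 17}
    - {"ax": 0, "ay": 0, "az": 0, "tx": 0, "ty": -0.01, "tz": 1.41, "hand": 17}
    - {"ax": 0, "ay": 0, "az": 0.286, "tx": 0.001, "ty": -0.036, "tz": 1.41, "hand": 17}
    - {"ax": 0, "ay": 0, "az": 0.573, "tx": 0.004, "ty": -0.072, "tz": 1.41, "hand": 17}
    - {"ax": 0, "ay": 0, "az": 0.859, "tx": 0.008, "ty": -0.108, "tz": 1.41, "hand": 17}
    - {"ax": 0, "ay": 0, "az": 1.146, "tx": 0.014, "ty": -0.143, "tz": 1.41, "hand": 17}
    - {"ax": 0, "ay": 0, "az": 1.432, "tx": 0.022, "ty": -0.178, "tz": 1.41, "hand": 17}
    - {"ax": 0, "ay": 0, "az": 1.719, "tx": 0.032, "ty": -0.213, "tz": 1.41, "hand": 17}
    - {"ax": 0, "ay": 0, "az": 2.005, "tx": 0.044, "ty": -0.247, "tz": 1.41, "hand": 17}
    - {"ax": 0, "ay": 0, "az": 2.292, "tx": 0.057, "ty": -0.28, "tz": 1.41, "hand": 17}
    - {"ax": 0, "ay": 0, "az": 2.578, "tx": 0.072, "ty": -0.313, "tz": 1.41, "hand": 17}

```text
time_s: 8.05
ee_pos: [0.6163, -0.057, 0.136]
tcp_rot: [2.702, 1.593, 0.008]
contact_force: [9.7, -0.1, -4.9]
grip_width: 0.0173
grasp_force: 4.2
```

```bash
python3 to.py
```

```text
t 8.05 p [ 0.6163 -0.057   0.136 ] psi 1.066 Ftool [4.63 8.49 4.96] w 0.0173
```

Emit:
send_rows:
  steps:
    - {"ax": 0, "ay": 0, "az": 0.286, "tx": 0.001, "ty": -0.036, "tz": 0, "hand": 17}
    - {"ax": 0, "ay": 0, "az": 0.573, "tx": 0.004, "ty": -0.072, "tz": 0, "hand": 17}
    - {"ax": 0, "ay": 0, "az": 0.859, "tx": 0.008, "ty": -0.108, "tz": 0, "hand": 17}
    - {"ax": 0, "ay": 0, "az": 1.146, "tx": 0.014, "ty": -0.143, "tz": 0, "hand": 17}

```text
time_s: 8.55
ee_pos: [0.6103, -0.0532, 0.136]
tcp_rot: [2.848, 1.316, 0.009]
contact_force: [9.1, -2.5, -5.7]
grip_width: 0.0171
grasp_force: 4.1
```

```bash
python3 to.py
```

```text
t 8.55 p [ 0.6103 -0.0532  0.136 ] psi 0.866 Ftool [3.97 8.56 5.79] w 0.0171
```

Emit:
send_rows:
  steps:
    - {"ax": 0, "ay": 0, "az": 0.286, "tx": 0.001, "ty": -0.036, "tz": 0, "hand": 17}
    - {"ax": 0, "ay": 0, "az": 0.573, "tx": 0.004, "ty": -0.072, "tz": 0, "hand": 17}
    - {"ax": 0, "ay": 0, "az": 0.859, "tx": 0.008, "ty": -0.108, "tz": 0, "hand": 17}
    - {"ax": 0, "ay": 0, "az": 1.146, "tx": 0.014, "ty": -0.143, "tz": 0, "hand": 17}

```text
time_s: 9.05
ee_pos: [0.6055, -0.0484, 0.1361]
tcp_rot: [2.965, 1.025, 0.01]
contact_force: [10.7, -3.1, -4.8]
grip_width: 0.0171
grasp_force: 4.6
```

```bash
python3 to.py
```

```text
t 9.05 p [ 0.6055 -0.0484  0.1361] psi 0.665 Ftool [6.46 9.03 4.92] w 0.0171
```

```bash
cat > P.py <<'E'
import sys,numpy as np
from plant import telemetry
AX=dict(a=(.5215,.1307),b=(.5025,-.008),c=(.6313,-.0256),d=(.6503,.1131)); T0=dict(a=.521,b=2.746,c=-1.626,d=1.751)
n=sys.argv[1]; s=telemetry.sense(); r=np.array(s["ee_pos"])[:2]-AX[n]; f=-np.array(s["contact_force"])[:2]
th=np.arctan2(r[1],r[0])+.04; o=np.array([np.cos(th),np.sin(th)]); t=np.array([o[1],-o[0]])
d=(T0[n]-th+np.pi)%(2*np.pi)-np.pi
print("t",s["time_s"],"theta",round(th,3),"turned",round(d,3),"rad",round(np.hypot(*r),4),"Ft",round(f@t,2),"Fout",round(f@o,2),"P",round(f@t+7/36*(f@o),2))
E
python3 P.py c
```

```text
t 9.05 theta -2.378 turned 0.752 rad 0.0344 Ft 9.65 Fout 5.56 P 10.73
```

Emit:
send_rows:
  steps:
    - {"ax": 0, "ay": 0, "az": 0.286, "tx": 0.001, "ty": -0.036, "tz": 0, "hand": 17}
    - {"ax": 0, "ay": 0, "az": 0.573, "tx": 0.004, "ty": -0.072, "tz": 0, "hand": 17}
    - {"ax": 0, "ay": 0, "az": 0.859, "tx": 0.008, "ty": -0.108, "tz": 0, "hand": 17}
    - {"ax": 0, "ay": 0, "az": 1.146, "tx": 0.014, "ty": -0.143, "tz": 0, "hand": 17}

```text
time_s: 9.55
ee_pos: [0.6018, -0.0429, 0.1361]
tcp_rot: [3.052, 0.723, 0.011]
contact_force: [10.3, -7.0, -5.3]
grip_width: 0.0171
grasp_force: 5.4
```

```bash
python3 P.py c; python3 to.py .4693,.0059,.2,2.746
```

```text
t 9.55 theta -2.571 turned 0.945 rad 0.0342 Ft 11.5 Fout 4.87 P 12.45
t 9.55 p [ 0.6018 -0.0429  0.1361] psi 0.465 Ftool [ 6.02 10.89  5.39] w 0.0171
t [-1.923 -2.053 -1.301] a [  0.056   0.026 -13.068]
```

Emit:
send_rows:
  steps:
    - {"ax": 0, "ay": 0, "az": 0.286, "tx": 0.001, "ty": -0.036, "tz": 0, "hand": 17}
    - {"ax": 0, "ay": 0, "az": 0.286, "tx": 0, "ty": 0.02, "tz": 0, "hand": 36}
    - {"ax": 0, "ay": 0, "az": 0.286, "tx": 0, "ty": 0.02, "tz": -1, "hand": 36}
    - {"ax": 0, "ay": 0, "az": -0.7, "tx": -0.3, "ty": -0.4, "tz": -1.3, "hand": 36}
    - {"ax": 0, "ay": 0, "az": -13.07, "tx": -1.92, "ty": -2.0, "tz": -1.3, "hand": 36}
    - {"ax": 0, "ay": 0, "az": -13.07, "tx": -1.92, "ty": -2.0, "tz": -1.3, "hand": 36}
    - {"ax": 0, "ay": 0, "az": -13.07, "tx": -1.92, "ty": -2.0, "tz": -1.3, "hand": 36}
    - {"ax": 0, "ay": 0, "az": -13.07, "tx": -1.92, "ty": -2.0, "tz": -1.3, "hand": 36}
    - {"ax": 0, "ay": 0, "az": -13.07, "tx": -1.92, "ty": -2.0, "tz": -1.3, "hand": 36}
    - {"ax": 0, "ay": 0, "az": -13.07, "tx": -1.92, "ty": -2.0, "tz": -1.3, "hand": 36}
    - {"ax": 0, "ay": 0, "az": -13.07, "tx": -1.92, "ty": -2.0, "tz": -1.3, "hand": 36}
    - {"ax": 0, "ay": 0, "az": -13.07, "tx": -1.92, "ty": -2.0, "tz": -1.3, "hand": 36}
    - {"ax": 0, "ay": 0, "az": -13.07, "tx": -1.92, "ty": -2.0, "tz": -1.3, "hand": 36}
    - {"ax": 0, "ay": 0, "az": -13.07, "tx": -1.92, "ty": -2.0, "tz": -1.3, "hand": 36}
    - {"ax": 0, "ay": 0, "az": -13.07, "tx": -1.92, "ty": -2.0, "tz": -1.3, "hand": 36}
    - {"ax": 0, "ay": 0, "az": -13.07, "tx": -1.92, "ty": -2.0, "tz": -1.3, "hand": 36}
    - {"ax": 0, "ay": 0, "az": -13.07, "tx": -1.92, "ty": -2.0, "tz": -1.3, "hand": 36}
    - {"ax": 0, "ay": 0, "az": -13.07, "tx": -1.92, "ty": -2.0, "tz": -1.3, "hand": 36}

```text
time_s: 11.8
ee_pos: [0.4688, 0.0045, 0.1997]
tcp_rot: [0.615, 3.08, 0.0]
contact_force: [-0.6, -0.5, 0.3]
grip_width: 0.0363
grasp_force: 0.0
```

```bash
python3 to.py .4693,.0059,.135,2.746
```

```text
t 11.8 p [0.4688 0.0045 0.1997] psi 2.747 Ftool [ 0.37 -0.71 -0.26] w 0.0363
t [0.002 0.029 1.294] a [0.001 0.004 0.008]
```

Emit:
send_rows:
  steps:
    - {"ax": 0, "ay": 0, "az": 0, "tx": 0, "ty": 0.03, "tz": 0.9, "hand": 36}
    - {"ax": 0, "ay": 0, "az": 0, "tx": 0, "ty": 0.03, "tz": 1.29, "hand": 36}
    - {"ax": 0, "ay": 0, "az": 0, "tx": 0, "ty": 0.03, "tz": 1.29, "hand": 17}
    - {"ax": 0, "ay": 0, "az": 0, "tx": 0, "ty": 0.03, "tz": 1.29, "hand": 17}
    - {"ax": 0, "ay": 0, "az": 0.286, "tx": -0.001, "ty": 0.066, "tz": 1.29, "hand": 17}
    - {"ax": 0, "ay": 0, "az": 0.573, "tx": -0.004, "ty": 0.102, "tz": 1.29, "hand": 17}
    - {"ax": 0, "ay": 0, "az": 0.859, "tx": -0.008, "ty": 0.138, "tz": 1.29, "hand": 17}
    - {"ax": 0, "ay": 0, "az": 1.146, "tx": -0.014, "ty": 0.173, "tz": 1.29, "hand": 17}
    - {"ax": 0, "ay": 0, "az": 1.432, "tx": -0.022, "ty": 0.208, "tz": 1.29, "hand": 17}
    - {"ax": 0, "ay": 0, "az": 1.719, "tx": -0.032, "ty": 0.243, "tz": 1.29, "hand": 17}
    - {"ax": 0, "ay": 0, "az": 2.005, "tx": -0.044, "ty": 0.277, "tz": 1.29, "hand": 17}
    - {"ax": 0, "ay": 0, "az": 2.292, "tx": -0.057, "ty": 0.31, "tz": 1.29, "hand": 17}
    - {"ax": 0, "ay": 0, "az": 2.578, "tx": -0.072, "ty": 0.343, "tz": 1.29, "hand": 17}

```text
time_s: 13.42
ee_pos: [0.4782, 0.0181, 0.1358]
tcp_rot: [1.286, 2.866, -0.004]
contact_force: [-6.4, -7.1, 3.2]
grip_width: 0.0171
grasp_force: 4.7
```

```bash
python3 P.py b
```

```text
t 13.425 theta 2.361 turned 0.385 rad 0.0356 Ft 9.57 Fout 0.46 P 9.66
```

Emit:
send_rows:
  steps:
    - {"ax": 0, "ay": 0, "az": 0.286, "tx": -0.001, "ty": 0.036, "tz": 0, "hand": 17}
    - {"ax": 0, "ay": 0, "az": 0.573, "tx": -0.004, "ty": 0.072, "tz": 0, "hand": 17}
    - {"ax": 0, "ay": 0, "az": 0.859, "tx": -0.008, "ty": 0.108, "tz": 0, "hand": 17}
    - {"ax": 0, "ay": 0, "az": 1.146, "tx": -0.014, "ty": 0.143, "tz": 0, "hand": 17}
    - {"ax": 0, "ay": 0, "az": 1.432, "tx": -0.022, "ty": 0.178, "tz": 0, "hand": 17}

```text
time_s: 14.05
ee_pos: [0.4851, 0.0234, 0.1358]
tcp_rot: [-1.633, -2.683, 0.004]
contact_force: [-9.6, -4.7, 4.7]
grip_width: 0.0171
grasp_force: 5.3
```

```bash
python3 P.py b
```

```text
t 14.05 theta 2.116 turned 0.63 rad 0.0359 Ft 10.64 Fout -1.0 P 10.44
```

Emit:
send_rows:
  steps:
    - {"ax": 0, "ay": 0, "az": 0.286, "tx": -0.001, "ty": 0.036, "tz": 0, "hand": 17}
    - {"ax": 0, "ay": 0, "az": 0.573, "tx": -0.004, "ty": 0.072, "tz": 0, "hand": 17}
    - {"ax": 0, "ay": 0, "az": 0.859, "tx": -0.008, "ty": 0.108, "tz": 0, "hand": 17}
    - {"ax": 0, "ay": 0, "az": 1.146, "tx": -0.014, "ty": 0.143, "tz": 0, "hand": 17}

```text
time_s: 14.55
ee_pos: [0.4913, 0.0264, 0.1357]
tcp_rot: [-1.892, -2.505, 0.005]
contact_force: [-12.3, -4.7, 7.5]
grip_width: 0.017
grasp_force: 6.2
```

```bash
python3 P.py b;  python3 to.py .6439,.1485,.2,1.751
```

```text
t 14.55 theta 1.926 turned 0.82 rad 0.0362 Ft 13.17 Fout 0.11 P 13.19
t 14.55 p [0.4913 0.0264 0.1357] psi 1.848 Ftool [ -1.15 -13.15  -7.42] w 0.017
t [ 1.513  3.6   -1.299] a [-0.021  0.002  0.556]
```

Emit:
send_rows:
  steps:
    - {"ax": 0, "ay": 0, "az": 0, "tx": 0, "ty": -0.07, "tz": 0, "hand": 36}
    - {"ax": 0, "ay": 0, "az": 0, "tx": 0, "ty": -0.07, "tz": -0.8, "hand": 36}
    - {"ax": 0, "ay": 0, "az": 0.1, "tx": 0.1, "ty": 0.2, "tz": -1.3, "hand": 36}
    - {"ax": 0, "ay": 0, "az": 0.55, "tx": 1.51, "ty": 3.55, "tz": -1.3, "hand": 36}
    - {"ax": 0, "ay": 0, "az": 0.55, "tx": 1.51, "ty": 3.55, "tz": -1.3, "hand": 36}
    - {"ax": 0, "ay": 0, "az": 0.55, "tx": 1.51, "ty": 3.55, "tz": -1.3, "hand": 36}
    - {"ax": 0, "ay": 0, "az": 0.55, "tx": 1.51, "ty": 3.55, "tz": -1.3, "hand": 36}
    - {"ax": 0, "ay": 0, "az": 0.55, "tx": 1.51, "ty": 3.55, "tz": -1.3, "hand": 36}
    - {"ax": 0, "ay": 0, "az": 0.55, "tx": 1.51, "ty": 3.55, "tz": -1.3, "hand": 36}

```text
time_s: 15.68
ee_pos: [0.642, 0.1473, 0.2007]
tcp_rot: [2.01, 2.413, 0.001]
contact_force: [-0.2, 0.6, -0.3]
grip_width: 0.0362
grasp_force: 0.0
```

```bash
python3 to.py .6439,.1485,.135,1.751
python3 - <<'E'
from geo import *
import cv2
f=cams.grab_frame("wrist"); f=f[:,:,::-1].copy()
for n,P in (("hd",(.6439,.1485)),):
    for z in (.115,.156):
        u=proj("wrist",np.r_[P,z]); print(n,z,np.round(u))
        cv2.drawMarker(f,tuple(int(v) for v in u),(0,255,0),0,14,1)
cv2.imwrite("pics/w4.png",f)
E
```

```text
t 15.68 p [0.642  0.1473 0.2007] psi 1.753 Ftool [ 0.59 -0.04  0.26] w 0.0362
t [0.016 0.041 1.315] a [0.005 0.001 0.009]
hd 0.115 [319. 246.]
hd 0.156 [319. 269.]
```

View pics/w4.png

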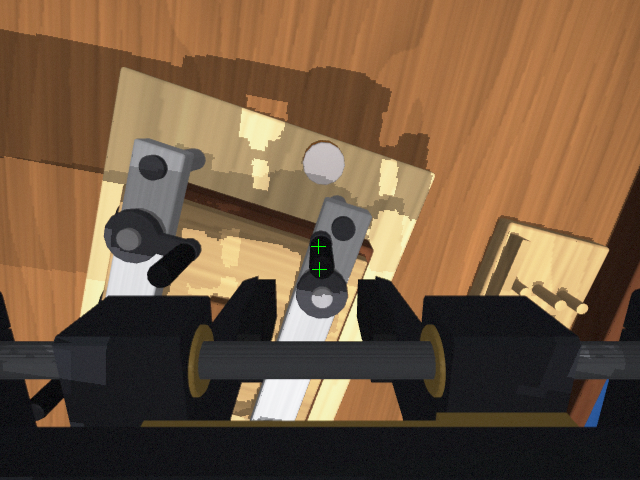

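Emit:
send_rows:
  steps:
    - {"ax": 0, "ay": 0, "az": 0, "tx": 0.015, "ty": 0.04, "tz": 0.9, "hand": 36}
    - {"ax": 0, "ay": 0, "az": 0, "tx": 0.015, "ty": 0.04, "tz": 1.31, "hand": 36}
    - {"ax": 0, "ay": 0, "az": 0, "tx": 0.015, "ty": 0.04, "tz": 1.31, "hand": 17}
    - {"ax": 0, "ay": 0, "az": 0, "tx": 0.015, "ty": 0.04, "tz": 1.31, "hand": 17}
    - {"ax": 0, "ay": 0, "az": 0.286, "tx": 0.014, "ty": 0.076, "tz": 1.31, "hand": 17}
    - {"ax": 0, "ay": 0, "az": 0.573, "tx": 0.011, "ty": 0.112, "tz": 1.31, "hand": 17}
    - {"ax": 0, "ay": 0, "az": 0.859, "tx": 0.007, "ty": 0.148, "tz": 1.31, "hand": 17}
    - {"ax": 0, "ay": 0, "az": 1.146, "tx": 0.001, "ty": 0.183, "tz": 1.31, "hand": 17}
    - {"ax": 0, "ay": 0, "az": 1.432, "tx": -0.007, "ty": 0.218, "tz": 1.31, "hand": 17}
    - {"ax": 0, "ay": 0, "az": 1.719, "tx": -0.017, "ty": 0.253, "tz": 1.31, "hand": 17}
    - {"ax": 0, "ay": 0, "az": 2.005, "tx": -0.029, "ty": 0.287, "tz": 1.31, "hand": 17}
    - {"ax": 0, "ay": 0, "az": 2.292, "tx": -0.042, "ty": 0.32, "tz": 1.31, "hand": 17}
    - {"ax": 0, "ay": 0, "az": 2.578, "tx": -0.057, "ty": 0.353, "tz": 1.31, "hand": 17}

```text
time_s: 17.35
ee_pos: [0.6594, 0.1487, 0.1359]
tcp_rot: [-2.498, -1.903, 0.002]
contact_force: [-9.4, 0.5, 4.2]
grip_width: 0.0172
grasp_force: 4.4
```

```bash
python3 P.py d
```

```text
t 17.35 theta 1.36 turned 0.391 rad 0.0367 Ft 9.26 Fout 1.47 P 9.55
```

Emit:
send_rows:
  steps:
    - {"ax": 0, "ay": 0, "az": 0.286, "tx": -0.001, "ty": 0.036, "tz": 0, "hand": 17}
    - {"ax": 0, "ay": 0, "az": 0.573, "tx": -0.004, "ty": 0.072, "tz": 0, "hand": 17}
    - {"ax": 0, "ay": 0, "az": 0.859, "tx": -0.008, "ty": 0.108, "tz": 0, "hand": 17}
    - {"ax": 0, "ay": 0, "az": 1.146, "tx": -0.014, "ty": 0.143, "tz": 0, "hand": 17}
    - {"ax": 0, "ay": 0, "az": 1.432, "tx": -0.022, "ty": 0.178, "tz": 0, "hand": 17}

```text
time_s: 17.98
ee_pos: [0.6677, 0.1458, 0.1359]
tcp_rot: [-2.715, -1.577, 0.002]
contact_force: [-9.0, 1.6, 3.3]
grip_width: 0.0174
grasp_force: 4.4
```

```bash
python3 P.py d
```

```text
t 17.975 theta 1.122 turned 0.629 rad 0.037 Ft 8.78 Fout 2.46 P 9.25
```

Emit:
send_rows:
  steps:
    - {"ax": 0, "ay": 0, "az": 0.286, "tx": -0.001, "ty": 0.036, "tz": 0, "hand": 17}
    - {"ax": 0, "ay": 0, "az": 0.573, "tx": -0.004, "ty": 0.072, "tz": 0, "hand": 17}
    - {"ax": 0, "ay": 0, "az": 0.859, "tx": -0.008, "ty": 0.108, "tz": 0, "hand": 17}

```text
time_s: 18.35
ee_pos: [0.6721, 0.1431, 0.136]
tcp_rot: [-2.825, -1.369, 0.002]
contact_force: [-9.9, 3.6, 3.2]
grip_width: 0.0168
grasp_force: 4.9
```

```bash
python3 P.py d
```

```text
t 18.35 theta 0.983 turned 0.768 rad 0.0371 Ft 10.22 Fout 2.51 P 10.71
```

Emit:
send_rows:
  steps:
    - {"ax": 0, "ay": 0, "az": 0.286, "tx": -0.001, "ty": 0.036, "tz": 0, "hand": 17}
    - {"ax": 0, "ay": 0, "az": 0.573, "tx": -0.004, "ty": 0.072, "tz": 0, "hand": 17}
    - {"ax": 0, "ay": 0, "az": 0.859, "tx": -0.008, "ty": 0.108, "tz": 0, "hand": 17}
    - {"ax": 0, "ay": 0, "az": 1.146, "tx": -0.014, "ty": 0.143, "tz": 0, "hand": 17}

```text
time_s: 18.85
ee_pos: [0.6771, 0.1387, 0.136]
tcp_rot: [-2.947, -1.081, 0.002]
contact_force: [-11.1, 6.3, 3.7]
grip_width: 0.0171
grasp_force: 5.7
```

```bash
python3 P.py d
python3 - <<'E'
import numpy as np
# predicted handle positions at the end of pass 1 (a: turned .546+.06)
AX=dict(a=(.5215,.1307),b=(.5025,-.008),c=(.6313,-.0256),d=(.6503,.1131))
for n,th in dict(a=-.08,b=1.926,c=-2.615).items(): print(n,np.round(np.array(AX[n])+.036*np.array([np.cos(th),np.sin(th)]),4))
E
python3 to.py .5574,.1278,.2,-.08
```

```text
t 18.85 theta 0.803 turned 0.948 rad 0.0371 Ft 12.36 Fout 3.13 P 12.97
a [0.5574 0.1278]
b [0.49   0.0258]
c [ 0.6002 -0.0437]
t 18.85 p [0.6771 0.1387 0.136 ] psi 0.703 Ftool [ -4.35 -11.99  -3.64] w 0.0171
t [-1.968 -1.385 -1.276] a [-0.017  0.008  4.487]
```

Emit:
send_rows:
  steps:
    - {"ax": 0, "ay": 0, "az": 0, "tx": 0, "ty": 0, "tz": 0, "hand": 17}
    - {"ax": 0, "ay": 0, "az": 0, "tx": 0, "ty": 0, "tz": 0, "hand": 17}
    - {"ax": 0, "ay": 0, "az": 0, "tx": 0, "ty": 0, "tz": 0, "hand": 17}
    - {"ax": 0, "ay": 0, "az": 0.286, "tx": -0.001, "ty": 0.036, "tz": 0, "hand": 17}
    - {"ax": 0, "ay": 0, "az": 0.573, "tx": -0.004, "ty": 0.072, "tz": 0, "hand": 17}
    - {"ax": 0, "ay": 0, "az": 0.859, "tx": -0.008, "ty": 0.108, "tz": 0, "hand": 17}
    - {"ax": 0, "ay": 0, "az": 1.146, "tx": -0.014, "ty": 0.143, "tz": 0, "hand": 17}
    - {"ax": 0, "ay": 0, "az": 1.432, "tx": -0.022, "ty": 0.178, "tz": 0, "hand": 17}
    - {"ax": 0, "ay": 0, "az": 1.719, "tx": -0.032, "ty": 0.213, "tz": 0, "hand": 17}
    - {"ax": 0, "ay": 0, "az": 2.005, "tx": -0.044, "ty": 0.247, "tz": 0, "hand": 17}

```text
time_s: 20.1
ee_pos: [0.6835, 0.1293, 0.1361]
tcp_rot: [-3.088, -0.552, 0.001]
contact_force: [-8.7, 12.4, 4.6]
grip_width: 0.0169
grasp_force: 7.3
```

```bash
python3 P.py d; python3 to.py .49,.0258,.2,1.926
```

```text
t 20.1 theta 0.494 turned 1.257 rad 0.037 Ft 15.1 Fout 1.79 P 15.45
t 20.1 p [0.6835 0.1293 0.1361] psi 0.354 Ftool [ -3.88 -14.73  -4.5 ] w 0.0169
t [-4.347  0.594 -1.282] a [-0.02  -0.023 -9.008]
```

Emit:
send_rows:
  steps:
    - {"ax": 0, "ay": 0, "az": 0.286, "tx": -0.001, "ty": 0.036, "tz": 0, "hand": 17}
    - {"ax": 0, "ay": 0, "az": 0.573, "tx": -0.004, "ty": 0.072, "tz": 0, "hand": 17}
    - {"ax": 0, "ay": 0, "az": 0.859, "tx": -0.008, "ty": 0.108, "tz": 0, "hand": 17}

```text
time_s: 20.48
ee_pos: [0.6852, 0.1247, 0.1362]
tcp_rot: [-3.12, -0.32, -0.0]
contact_force: [-5.7, 15.6, 2.9]
grip_width: 0.0171
grasp_force: 8.1
```

```bash
python3 P.py d; python3 to.py .49,.0258,.2,1.926
```

```text
t 20.475 theta 0.361 turned 1.39 rad 0.0368 Ft 16.57 Fout -0.18 P 16.53
t 20.48 p [0.6852 0.1247 0.1362] psi 0.204 Ftool [ -2.4  -16.41  -2.85] w 0.0171
t [-4.224  1.138 -1.286] a [-0.019 -0.03  -9.865]
```

Emit:
send_rows:
  steps:
    - {"ax": 0, "ay": 0, "az": 0.286, "tx": -0.001, "ty": 0.036, "tz": 0, "hand": 17}
    - {"ax": 0, "ay": 0, "az": 0.286, "tx": 0, "ty": -0.05, "tz": 0, "hand": 36}
    - {"ax": 0, "ay": 0, "az": 0.286, "tx": 0, "ty": -0.05, "tz": -0.9, "hand": 36}
    - {"ax": 0, "ay": 0, "az": -0.7, "tx": -0.5, "ty": 0, "tz": -1.3, "hand": 36}
    - {"ax": 0, "ay": 0, "az": -9.87, "tx": -4.22, "ty": 1.07, "tz": -1.3, "hand": 36}
    - {"ax": 0, "ay": 0, "az": -9.87, "tx": -4.22, "ty": 1.07, "tz": -1.3, "hand": 36}
    - {"ax": 0, "ay": 0, "az": -9.87, "tx": -4.22, "ty": 1.07, "tz": -1.3, "hand": 36}
    - {"ax": 0, "ay": 0, "az": -9.87, "tx": -4.22, "ty": 1.07, "tz": -1.3, "hand": 36}
    - {"ax": 0, "ay": 0, "az": -9.87, "tx": -4.22, "ty": 1.07, "tz": -1.3, "hand": 36}
    - {"ax": 0, "ay": 0, "az": -9.87, "tx": -4.22, "ty": 1.07, "tz": -1.3, "hand": 36}
    - {"ax": 0, "ay": 0, "az": -9.87, "tx": -4.22, "ty": 1.07, "tz": -1.3, "hand": 36}
    - {"ax": 0, "ay": 0, "az": -9.87, "tx": -4.22, "ty": 1.07, "tz": -1.3, "hand": 36}
    - {"ax": 0, "ay": 0, "az": -9.87, "tx": -4.22, "ty": 1.07, "tz": -1.3, "hand": 36}
    - {"ax": 0, "ay": 0, "az": -9.87, "tx": -4.22, "ty": 1.07, "tz": -1.3, "hand": 36}
    - {"ax": 0, "ay": 0, "az": -9.87, "tx": -4.22, "ty": 1.07, "tz": -1.3, "hand": 36}

```text
time_s: 22.35
ee_pos: [0.4905, 0.0259, 0.1998]
tcp_rot: [1.795, 2.577, 0.001]
contact_force: [0.3, -0.7, 0.4]
grip_width: 0.0359
grasp_force: 0.0
```

```bash
python3 to.py .49,.0258,.135,1.926
python3 - <<'E'
from geo import *
import cv2
f=cams.grab_frame("wrist"); f=f[:,:,::-1].copy()
for P in ((.49,.0258),(.5574,.1278),(.6002,-.0437),(.6503+.036*np.cos(.31),.1131+.036*np.sin(.31))):
    for z in (.115,.156):
        u=proj("wrist",np.r_[P,z]); cv2.drawMarker(f,tuple(int(v) for v in u),(0,255,0),0,14,1)
cv2.imwrite("pics/w5.png",f)
E
```

```text
t 22.35 p [0.4905 0.0259 0.1998] psi 1.924 Ftool [-0.78  0.   -0.39] w 0.0359
t [ 1.000e-03 -1.100e-02  1.295e+00] a [ 0.005  0.004 -0.009]
```

View pics/w5.png

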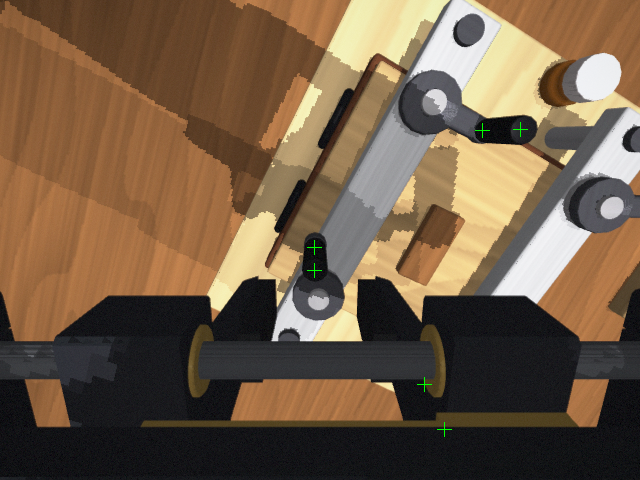

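Emit:
send_rows:
  steps:
    - {"ax": 0, "ay": 0, "az": 0, "tx": 0, "ty": 0, "tz": 0.9, "hand": 36}
    - {"ax": 0, "ay": 0, "az": 0, "tx": 0, "ty": 0, "tz": 1.29, "hand": 36}
    - {"ax": 0, "ay": 0, "az": 0, "tx": 0, "ty": 0, "tz": 1.29, "hand": 17}
    - {"ax": 0, "ay": 0, "az": 0, "tx": 0, "ty": 0, "tz": 1.29, "hand": 17}
    - {"ax": 0, "ay": 0, "az": 0.286, "tx": -0.001, "ty": 0.036, "tz": 1.29, "hand": 17}
    - {"ax": 0, "ay": 0, "az": 0.573, "tx": -0.004, "ty": 0.072, "tz": 1.29, "hand": 17}
    - {"ax": 0, "ay": 0, "az": 0.859, "tx": -0.008, "ty": 0.108, "tz": 1.29, "hand": 17}
    - {"ax": 0, "ay": 0, "az": 1.146, "tx": -0.014, "ty": 0.143, "tz": 1.29, "hand": 17}
    - {"ax": 0, "ay": 0, "az": 1.432, "tx": -0.022, "ty": 0.178, "tz": 1.29, "hand": 17}
    - {"ax": 0, "ay": 0, "az": 1.719, "tx": -0.032, "ty": 0.213, "tz": 1.29, "hand": 17}
    - {"ax": 0, "ay": 0, "az": 2.005, "tx": -0.044, "ty": 0.247, "tz": 1.29, "hand": 17}
    - {"ax": 0, "ay": 0, "az": 2.292, "tx": -0.057, "ty": 0.28, "tz": 1.29, "hand": 17}

```text
time_s: 23.9
ee_pos: [0.5026, 0.028, 0.1356]
tcp_rot: [-2.269, -2.168, 0.007]
contact_force: [-15.5, -3.2, 8.5]
grip_width: 0.0171
grasp_force: 7.3
```

```bash
python3 P.py b
```

```text
t 23.9 theta 1.609 turned 1.137 rad 0.036 Ft 15.62 Fout 2.58 P 16.12
```

Emit:
send_rows:
  steps:
    - {"ax": 0, "ay": 0, "az": 0.286, "tx": -0.001, "ty": 0.036, "tz": 0, "hand": 17}
    - {"ax": 0, "ay": 0, "az": 0.573, "tx": -0.004, "ty": 0.072, "tz": 0, "hand": 17}
    - {"ax": 0, "ay": 0, "az": 0.8, "tx": -0.007, "ty": 0.1, "tz": 0, "hand": 17}

```text
time_s: 24.28
ee_pos: [0.5072, 0.0278, 0.1356]
tcp_rot: [-2.414, -2.004, 0.008]
contact_force: [-15.8, 0.4, 9.9]
grip_width: 0.0169
grasp_force: 7.9
```

```bash
python3 P.py b; python3 to.py .5574,.1278,.2,-.08 .5574,.1278,.2,3.06
```

```text
t 24.275 theta 1.481 turned 1.265 rad 0.0361 Ft 15.79 Fout 1.07 P 15.99
t 24.27 p [0.5072 0.0278 0.1356] psi 1.386 Ftool [ -2.57 -15.67  -9.82] w 0.0169
t [ 2.149  0.612 -1.294] a [-0.023  0.031  8.399]
t [ 2.149  0.612 -1.294] a [-0.032 -0.023 -9.592]
```

Emit:
send_rows:
  steps:
    - {"ax": 0, "ay": 0, "az": 0.25, "tx": -0.001, "ty": 0.032, "tz": 0, "hand": 17}
    - {"ax": 0, "ay": 0, "az": 0.25, "tx": 0, "ty": -0.05, "tz": 0, "hand": 36}
    - {"ax": 0, "ay": 0, "az": 0.25, "tx": 0, "ty": -0.05, "tz": -0.9, "hand": 36}
    - {"ax": 0, "ay": 0, "az": 1.2, "tx": 0.4, "ty": 0.1, "tz": -1.3, "hand": 36}
    - {"ax": 0, "ay": 0, "az": 8.4, "tx": 2.15, "ty": 0.55, "tz": -1.3, "hand": 36}
    - {"ax": 0, "ay": 0, "az": 8.4, "tx": 2.15, "ty": 0.55, "tz": -1.3, "hand": 36}
    - {"ax": 0, "ay": 0, "az": 8.4, "tx": 2.15, "ty": 0.55, "tz": -1.3, "hand": 36}
    - {"ax": 0, "ay": 0, "az": 8.4, "tx": 2.15, "ty": 0.55, "tz": -1.3, "hand": 36}
    - {"ax": 0, "ay": 0, "az": 8.4, "tx": 2.15, "ty": 0.55, "tz": -1.3, "hand": 36}
    - {"ax": 0, "ay": 0, "az": 8.4, "tx": 2.15, "ty": 0.55, "tz": -1.3, "hand": 36}
    - {"ax": 0, "ay": 0, "az": 8.4, "tx": 2.15, "ty": 0.55, "tz": -1.3, "hand": 36}
    - {"ax": 0, "ay": 0, "az": 8.4, "tx": 2.15, "ty": 0.55, "tz": -1.3, "hand": 36}
    - {"ax": 0, "ay": 0, "az": 8.4, "tx": 2.15, "ty": 0.55, "tz": -1.3, "hand": 36}
    - {"ax": 0, "ay": 0, "az": 8.4, "tx": 2.15, "ty": 0.55, "tz": -1.3, "hand": 36}

```text
time_s: 26.02
ee_pos: [0.5562, 0.1284, 0.1999]
tcp_rot: [-3.139, 0.122, -0.001]
contact_force: [0.2, 0.5, 0.3]
grip_width: 0.0365
grasp_force: 0.0
```

```bash
python3 to.py .5574,.1278,.135,-.08
```

```text
t 26.02 p [0.5562 0.1284 0.1999] psi -0.078 Ftool [ 0.2  -0.49 -0.31] w 0.0365
t [0.025 0.01  1.298] a [-0.    -0.002  0.014]
```

Emit:
send_rows:
  steps:
    - {"ax": 0, "ay": 0, "az": 0, "tx": 0.025, "ty": 0.01, "tz": 0.9, "hand": 36}
    - {"ax": 0, "ay": 0, "az": 0, "tx": 0.025, "ty": 0.01, "tz": 1.29, "hand": 36}
    - {"ax": 0, "ay": 0, "az": 0, "tx": 0.025, "ty": 0.01, "tz": 1.29, "hand": 17}
    - {"ax": 0, "ay": 0, "az": 0, "tx": 0.025, "ty": 0.01, "tz": 1.29, "hand": 17}
    - {"ax": 0, "ay": 0, "az": 0.286, "tx": 0.024, "ty": 0.046, "tz": 1.29, "hand": 17}
    - {"ax": 0, "ay": 0, "az": 0.573, "tx": 0.021, "ty": 0.082, "tz": 1.29, "hand": 17}
    - {"ax": 0, "ay": 0, "az": 0.859, "tx": 0.017, "ty": 0.118, "tz": 1.29, "hand": 17}
    - {"ax": 0, "ay": 0, "az": 1.146, "tx": 0.011, "ty": 0.153, "tz": 1.29, "hand": 17}
    - {"ax": 0, "ay": 0, "az": 1.432, "tx": 0.003, "ty": 0.188, "tz": 1.29, "hand": 17}
    - {"ax": 0, "ay": 0, "az": 1.719, "tx": -0.007, "ty": 0.223, "tz": 1.29, "hand": 17}
    - {"ax": 0, "ay": 0, "az": 2.005, "tx": -0.019, "ty": 0.257, "tz": 1.29, "hand": 17}
    - {"ax": 0, "ay": 0, "az": 2.292, "tx": -0.032, "ty": 0.29, "tz": 1.29, "hand": 17}

```text
time_s: 27.52
ee_pos: [0.5542, 0.1165, 0.1367]
tcp_rot: [-3.046, 0.746, -0.005]
contact_force: [4.5, 15.1, -1.4]
grip_width: 0.0172
grasp_force: 7.8
```

```bash
python3 P.py a
```

```text
t 27.525 theta -0.368 turned 0.889 rad 0.0357 Ft 15.71 Fout 1.23 P 15.95
```

Emit:
send_rows:
  steps:
    - {"ax": 0, "ay": 0, "az": 0.286, "tx": -0.001, "ty": 0.036, "tz": 0, "hand": 17}
    - {"ax": 0, "ay": 0, "az": 0.573, "tx": -0.004, "ty": 0.072, "tz": 0, "hand": 17}
    - {"ax": 0, "ay": 0, "az": 0.859, "tx": -0.008, "ty": 0.108, "tz": 0, "hand": 17}

```text
time_s: 27.9
ee_pos: [0.5517, 0.1121, 0.1367]
tcp_rot: [-2.981, 0.972, -0.005]
contact_force: [6.1, 16.7, -2.2]
grip_width: 0.0169
grasp_force: 8.4
```

```bash
python3 P.py a; python3 to.py .6002,-.0437,.2,.527
```

```text
t 27.9 theta -0.513 turned 1.034 rad 0.0355 Ft 17.56 Fout 2.93 P 18.13
t 27.9 p [0.5517 0.1121 0.1367] psi -0.63 Ftool [ -4.96 -17.09   2.32] w 0.0169
t [ 2.621  1.936 -1.276] a [-0.032 -0.029 -6.63 ]
```

Emit:
send_rows:
  steps:
    - {"ax": 0, "ay": 0, "az": 0, "tx": 0, "ty": -0.085, "tz": 0, "hand": 36}
    - {"ax": 0, "ay": 0, "az": 0, "tx": 0, "ty": -0.085, "tz": -0.9, "hand": 36}
    - {"ax": 0, "ay": 0, "az": -0.8, "tx": 0.4, "ty": 0.3, "tz": -1.3, "hand": 36}
    - {"ax": 0, "ay": 0, "az": -6.63, "tx": 2.62, "ty": 1.87, "tz": -1.3, "hand": 36}
    - {"ax": 0, "ay": 0, "az": -6.63, "tx": 2.62, "ty": 1.87, "tz": -1.3, "hand": 36}
    - {"ax": 0, "ay": 0, "az": -6.63, "tx": 2.62, "ty": 1.87, "tz": -1.3, "hand": 36}
    - {"ax": 0, "ay": 0, "az": -6.63, "tx": 2.62, "ty": 1.87, "tz": -1.3, "hand": 36}
    - {"ax": 0, "ay": 0, "az": -6.63, "tx": 2.62, "ty": 1.87, "tz": -1.3, "hand": 36}
    - {"ax": 0, "ay": 0, "az": -6.63, "tx": 2.62, "ty": 1.87, "tz": -1.3, "hand": 36}
    - {"ax": 0, "ay": 0, "az": -6.63, "tx": 2.62, "ty": 1.87, "tz": -1.3, "hand": 36}
    - {"ax": 0, "ay": 0, "az": -6.63, "tx": 2.62, "ty": 1.87, "tz": -1.3, "hand": 36}

```text
time_s: 29.28
ee_pos: [0.6015, -0.0434, 0.2007]
tcp_rot: [3.033, 0.817, 0.001]
contact_force: [0.9, -0.6, 0.6]
grip_width: 0.0361
grasp_force: 0.0
```

```bash
python3 to.py .6002,-.0437,.135,.527
python3 - <<'E'
from geo import *
import cv2
f=cams.grab_frame("wrist"); f=f[:,:,::-1].copy()
for P in ((.6002,-.0437),):
    for z in (.115,.156):
        u=proj("wrist",np.r_[P,z]); cv2.drawMarker(f,tuple(int(v) for v in u),(0,255,0),0,14,1)
cv2.imwrite("pics/w6.png",f)
E
```

```text
t 29.27 p [ 0.6015 -0.0434  0.2007] psi 0.526 Ftool [ 0.49  0.94 -0.56] w 0.0361
t [-0.027 -0.008  1.314] a [ 0.003 -0.002 -0.004]
```

View pics/w6.png

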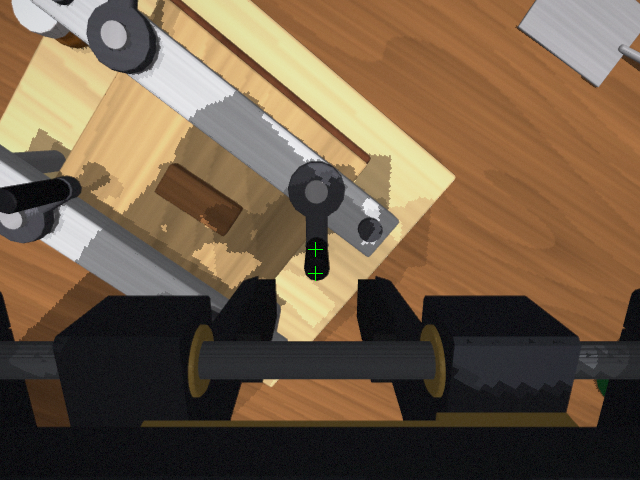

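Emit:
send_rows:
  steps:
    - {"ax": 0, "ay": 0, "az": 0, "tx": -0.025, "ty": -0.01, "tz": 0.9, "hand": 36}
    - {"ax": 0, "ay": 0, "az": 0, "tx": -0.025, "ty": -0.01, "tz": 1.31, "hand": 36}
    - {"ax": 0, "ay": 0, "az": 0, "tx": -0.025, "ty": -0.01, "tz": 1.31, "hand": 17}
    - {"ax": 0, "ay": 0, "az": 0, "tx": -0.025, "ty": -0.01, "tz": 1.31, "hand": 17}
    - {"ax": 0, "ay": 0, "az": 0.286, "tx": -0.024, "ty": -0.046, "tz": 1.31, "hand": 17}
    - {"ax": 0, "ay": 0, "az": 0.573, "tx": -0.021, "ty": -0.082, "tz": 1.31, "hand": 17}
    - {"ax": 0, "ay": 0, "az": 0.859, "tx": -0.017, "ty": -0.118, "tz": 1.31, "hand": 17}
    - {"ax": 0, "ay": 0, "az": 1.146, "tx": -0.011, "ty": -0.153, "tz": 1.31, "hand": 17}
    - {"ax": 0, "ay": 0, "az": 1.432, "tx": -0.003, "ty": -0.188, "tz": 1.31, "hand": 17}
    - {"ax": 0, "ay": 0, "az": 1.719, "tx": 0.007, "ty": -0.223, "tz": 1.31, "hand": 17}
    - {"ax": 0, "ay": 0, "az": 2.005, "tx": 0.019, "ty": -0.257, "tz": 1.31, "hand": 17}
    - {"ax": 0, "ay": 0, "az": 2.292, "tx": 0.032, "ty": -0.29, "tz": 1.31, "hand": 17}

```text
time_s: 30.82
ee_pos: [0.5973, -0.0327, 0.1364]
tcp_rot: [3.13, 0.196, 0.009]
contact_force: [6.6, -14.3, -4.8]
grip_width: 0.0171
grasp_force: 7.3
```

```bash
python3 P.py c
```

```text
t 30.825 theta -2.895 turned 1.269 rad 0.0347 Ft 15.45 Fout 2.88 P 16.01
```

Emit:
send_rows:
  steps:
    - {"ax": 0, "ay": 0, "az": 0.286, "tx": 0.001, "ty": -0.036, "tz": 0, "hand": 17}
    - {"ax": 0, "ay": 0, "az": 0.573, "tx": 0.004, "ty": -0.072, "tz": 0, "hand": 17}
    - {"ax": 0, "ay": 0, "az": 0.859, "tx": 0.008, "ty": -0.108, "tz": 0, "hand": 17}

```text
time_s: 31.2
ee_pos: [0.5967, -0.0277, 0.1364]
tcp_rot: [3.135, -0.039, 0.008]
contact_force: [4.5, -15.8, -3.7]
grip_width: 0.0171
grasp_force: 8.1
```

```bash
python3 P.py c
```

```text
t 31.2 theta -3.04 turned 1.414 rad 0.0347 Ft 16.22 Fout 2.87 P 16.78
```

Emit:
send_rows:
  steps:
    - {"ax": 0, "ay": 0, "az": 0.23, "tx": 0.001, "ty": -0.03, "tz": 0, "hand": 17}
    - {"ax": 0, "ay": 0, "az": 0.23, "tx": 0, "ty": 0.06, "tz": 0, "hand": 36}
    - {"ax": 0, "ay": 0, "az": 0.23, "tx": 0, "ty": 0.06, "tz": -0.9, "hand": 36}
    - {"ax": 0, "ay": 0, "az": 0.23, "tx": 0, "ty": 0.06, "tz": -2, "hand": 36}
    - {"ax": 0, "ay": 0, "az": 0.23, "tx": 0, "ty": 0.06, "tz": -2.5, "hand": 36}
    - {"ax": 0, "ay": 0, "az": 0.23, "tx": 0, "ty": 0.06, "tz": -2.5, "hand": 36}
    - {"ax": 0, "ay": 0, "az": 0.23, "tx": 0, "ty": 0.06, "tz": -2.5, "hand": 36}

```text
time_s: 32.08
ee_pos: [0.5947, -0.0274, 0.2585]
tcp_rot: [-3.14, 0.097, 0.003]
contact_force: [0.2, -0.0, -0.5]
grip_width: 0.0361
grasp_force: 0.0
```

```bash
python3 to.py; python3 -c "
from plant import bot
print(bot.sign_off())"
```

```text
t 32.08 p [ 0.5947 -0.0274  0.2585] psi -0.062 Ftool [0.24 0.02 0.53] w 0.0361
the job is handed in; nothing more can be done
None
```

All four knobs were brought to snug (about 13 N each, order a, c, b, d), then firm (estimated 16.5–19 N on the handle, order d, b, a, c), and the job was handed in at about 32 s with the gripper clear; the sign-off returned no verdict, so the pass is unconfirmed.

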